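Load the breakfast table caddy

ROBOT

A 6-joint arm with a two-finger parallel gripper is mounted at the origin on a cart in front of the work surface, level with it; the furniture and walls round the work are solid. World frame = base frame: x ahead of the robot, y to its left, z up, the work surface at z = 0. Lengths are in m, angles in rad, forces in N, time in s.
With the tool pointing down it reaches from about 0.25 to 0.775 m from the base axis. Payload 4 kg.
Tool frame: the origin (TCP) lies at the very end of the fingers, on their centre line; the grasp point (between the pads) lies 19 mm behind it; z points along the fingers, y is the line along which they close (so a half turn about z gives the same grasp; the last joint's range is limited). The gripper opens to 94 mm and grips with 3 to 60 N. Pads are 16 mm wide; open, the fingers measure 119 mm over their backs; the gripper's body (75 mm by 177 mm) begins 78 mm behind the grasp point.
Start: joints at [-1.358, 0.087, 1.371, -0, 1.684, -0.103], TCP at [0.171, -0.523, 0.206] pointing down, gripper open.
Joint ranges: [-3.1, 3.1], [-0.76, 2.03], [0.27, 2.55], [-1.08, 4.22], [0.17, 2.65], [-2.57, 2.57]. Speed limits (rad/s): [2.79, 2.79, 3.14, 3.14, 3.14, 3.14].

INTERFACE

Orientations are given as [roll, pitch, yaw] about the fixed x, y, z axes, in that order (R = Rz(yaw) Ry(pitch) Rx(roll)).
In Python, from bench import robot, vision gives the robot as it stands.
- The arm moves only by the shell command python3 -m crank 'ROWS'. ROWS is JSON, a list of rows, each a list of 3 entries, a list of its own where there are three numbers: the closure, from 0 (fully open) to 1 (shut), then the shift along the tool's x, y, z in m, then the turn, a rotation vector about the tool's x, y, z in degrees. A call has 1 to 8 rows; each row shifts and turns the commanded pose from where the row before left it, along the tool's axes as they then stand; what a row does not reach is not made up. A row lasts 1/10 s, in which the tool goes at most 50 mm and 8.59 degrees, less where a joint would pass 70% of its speed; a pose out of reach is approached as far as the arm can. A call with a gripper value outside its range is refused whole. The fingers move at their own pace and stop on an object; the grip force is fixed at half the most. Time passes only in rows, so rows that do not move let the fingers close. It gives the time, the measured TCP pose, the force, the opening and the grip force at its end, in the units of the state.
- robot.get_obs(): the state, without advancing time (a new reading comes with each control period).
- vision.snapshot(name): name is "scene" or "top" or "wrist"; returns a dict with "color" (480x640x3 uint8, red, green, blue), "z_map" (480x640 float32, m along the optical axis (not along the pixel's ray), 0 where there is no reading), "fx", "fy", "cx", "cy" (pixels), "R" (3x3) and "t" (3): a world point X has camera coordinates R X + t. Camera axes: x right, y down, z forward; pixel columns grow to the right and rows downward; lengths in m; the calibration is good to about 2 mm. A picture is of the moment at which its call begins.
- robot.close_job(): hands the job in; it is judged then, once.
The state is a dict: "time": time; "joint_positions": joint angles; "qvel": joint speeds; "joint_torque": joint torques, N m; "tool_pos": TCP position; "ee_rot": TCP orientation; "wrist_force": force on the tool from outside, world axes, zero at the start; "wrist_torque": the same for the moment, N m; "width": finger opening in m; "finger_force": force on a finger pad.
Only numpy, scipy, OpenCV 4.12 (cv2) and the standard library are available. Lean on these libraries where they do the work, as an engineer would, in place of code of your own. Each camera call takes 0.05 s, during which the arm holds its last target. There are 200 camera calls.

TASK

Get the caddy ready for the breakfast table: stand the jam jar, the clip-top sugar jar, the pepper mill and the salt shaker upright in its wooden cups, one in each, right down on the cup's floor. The two jars need the two widest cups (either way round), so the mill must have the middling cup and the salt shaker the narrowest. Set them down without dropping or toppling any, and leave the spice jar with the blue label and the small tin where they stand.

Things in the scene. Friction and masses are not known exactly. Their poses are not given: they have to be found in the camera images.
- jam_jar: six-sided glass jam jar with red jam and a round yellow-orange screw lid, 110 mm tall; straight sides up to 80 mm, 68 mm across the flats (two flats face its own +x and -x, the others every 60 degrees), 79 mm across the corners: grip it on two opposite flats; shoulder above, then the lid 66 mm wide from 99 to 110 mm; origin at the centre of its underside, z up
- clip_jar: round clip-top glass jar of sugar with a glass lid (it stays shut), orange rubber ring and wire clip, 125 mm tall; 68 mm wide up to 80 mm, narrowing to 62 mm at 105 mm, lid 63 mm wide above; origin at the centre of its underside, z up
- pepper_mill: dark brown wooden pepper mill, 170 mm tall; 58 mm wide at the foot, tapering to 48 mm at 120 mm (to the touch straight, though it looks waisted), its head 47 mm wide at 135 mm and 44 mm at 145 mm, small knob on top; origin at the centre of its underside, z up
- salt_shaker: small glass salt shaker with a domed grey metal top, 90 mm tall; 43 mm wide at 25 mm, narrowing to 32 mm at 65 mm, the top 34 mm wide at 75 mm; origin at the centre of its underside, z up
- cup_wide_a: one of the two widest of four fixed round cups of light turned wood, two by two in any order in a dark square tray. Every cup: 106 mm across outside, rim 47 mm and cork floor 11 mm above the worktop, mouth countersunk 5 mm; origin at the centre of its underside, 5 mm above the worktop (floor 6 mm above the origin), z up. This cup's bore: 90 mm wide
- cup_wide_b: the other of the two widest cups, the same as cup_wide_a (bore 90 mm). Neighbouring cups' centres are 108 mm apart; the tray round them is 236 mm square and 28 mm high, its sides parallel to the rows of cups, with low steel handles standing 26 mm out on two sides
- cup_middle: the cup of middling bore, 67 mm wide; otherwise as cup_wide_a
- cup_narrow: the cup with the narrowest bore, 56 mm wide, thick-walled; otherwise as cup_wide_a
- spice_a: bystander: clear spice jar with a black cap and a blue and white label, 41 mm wide, 105 mm tall, stays on the worktop; origin at the centre of its underside
- small_tin: bystander: small food tin, pale label with green, 58 mm wide, 72 mm tall, stays on the worktop; origin at the centre of its underside
Mind the look-alikes: they are no part of the job. What is shaped like the clip_jar but pink or turquoise is not meant.

How it is judged:
By the outcome, as a careful person would: the job done as asked, in the order asked, and still so for the second after the job is handed in, with the robot touching nothing.
It also fails if it takes over 120 s, if anything falls off the work surface, if the arm or the gripper's body presses on something with over 40 N, if the wrist force passes 120 N, or if a joint passes its speed limit or range.

## Working session

There is one attempt and no reset: what is moved stays moved. The work goes in short steps, Python scripts to look and compute and a shell command to move; the robot and the scene stay as the last step left them, time stands still between calls to the robot, and variables do not carry over. Pictures are saved under pics/ and viewed, at most 14 in all, crops included, and the job is handed in when it is done.

```bash
mkdir -p pics; ls
cat > h.py <<'E'
import numpy as np,cv2
from bench import robot,vision
def cloud(s):
    z=s["z_map"];v,u=np.mgrid[:480,:640]
    P=np.stack([(u-s["cx"])/s["fx"]*z,(v-s["cy"])/s["fy"]*z,z],-1)
    W=(P-np.array(s["t"]))@np.array(s["R"])
    W[z==0]=np.nan
    return W
def save(s,n):cv2.imwrite(n,s["color"][...,::-1])
E
python3 - <<'E'
from h import *
for n in ["top","scene"]:
    s=vision.snapshot(n);save(s,f"pics/{n}0.png");np.savez(n+"0.npz",**{k:np.array(v) for k,v in s.items()})
    print(n,-np.array(s["R"]).T@s["t"],s["fx"])
o=robot.get_obs();print(o["tool_pos"],o["ee_rot"],o["time"])
E
```

```text
pics
top [ 0.42117183 -0.08017223  1.35248998] 601.2703557551708
scene [0.09228726 0.73026357 0.70545283] 512.1323869200558
[ 0.17070328 -0.52232586  0.20440799] [-3.13960783e+00 -1.90973436e-04  3.15778684e-01] 0.1
```

View pics/top0.png

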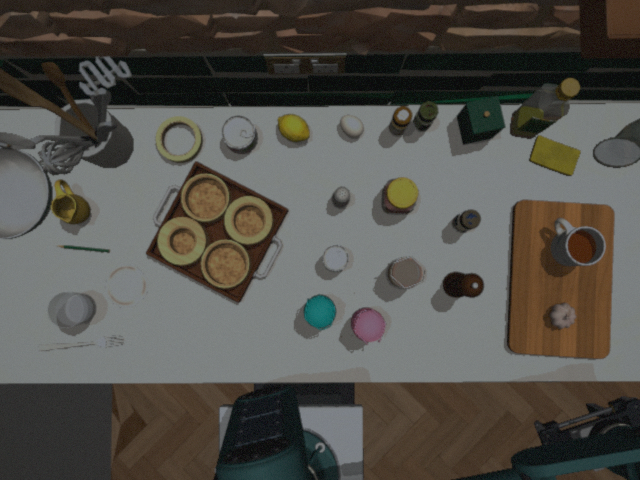

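View pics/scene0.png

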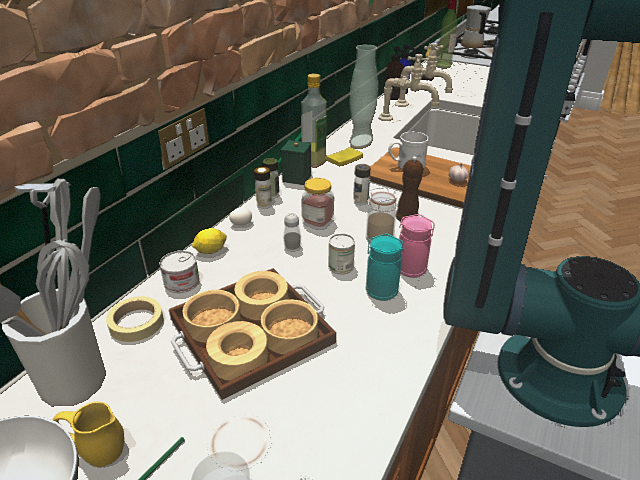

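Top view: the jam jar is at (402,194), sugar jar (406,272), mill (460,285), salt (341,197), tin (335,258), spice (467,220). Pink (369,324) and turquoise (320,312) are the decoys. The cups are wide (206,197), wide (226,263), middle (248,219) and narrow (182,242). The scene view agrees.

Run:
```python
from h import *
s=dict(np.load("top0.npz"));W=cloud(s);c=dict(np.load("scene0.npz"));W2=cloud(c)
print("table z",np.nanmedian(W[330:370,420:500,2]), W2[440,300])
def ray(u,v,h):
    C=-s["R"].T@s["t"];d=s["R"].T@np.array([(u-s["cx"])/s["fx"],(v-s["cy"])/s["fy"],1]);return C+d*(h-C[2])/d[2]
for n,u,v,h in [("jam",402,194,.11),("clip",406,272,.125),("mill",470,285,.17),("salt",341,195,.09),("spice",469,218,.105),("tin",335,258,.072),("pink",369,324,.125),("turq",320,312,.125)]:
    p=ray(u,v,h)
    r=[n,np.round(p[:2],3)]
    for w,lo,hi in [(W,h-.014,h+.012),(W2,h-.014,h+.012),(W2,.01,h-.03)]:
        m=(np.hypot(w[...,0]-p[0],w[...,1]-p[1])<.045)&(w[...,2]>lo)&(w[...,2]<hi)
        q=w[m]
        if len(q)>5:
            a,rad=cv2.minEnclosingCircle(q[:,:2].astype(np.float32)*1000);r+=[len(q),np.round(np.percentile(q[:,:2],[2,98],axis=0).mean(0),3),np.round(np.percentile(q[:,:2],[2,98],axis=0).ptp(0) if hasattr(q,'ptp') else np.ptp(np.percentile(q[:,:2],[2,98],axis=0),axis=0),3),round(float(np.percentile(q[:,2],95)),3)]
    print(*r)
# tray: rim points
reg=np.zeros((480,640),bool);reg[155:305,140:295]=1
m=reg&(W[...,2]>.040)&(W[...,2]<.056);q=W[m][:,:2]
from scipy.optimize import least_squares
def cen(p):
    a,b,t=p;e1=.054*np.array([np.cos(t),np.sin(t)]);e2=np.array([-e1[1],e1[0]]);return np.array([[a,b]])+np.array([e1+e2,e1-e2,-e1-e2,-e1+e2])
def f(p):
    d=np.linalg.norm(q[:,None]-cen(p)[None],axis=2).min(1);return np.maximum(d-.053,0)
# rim outer fit: inside penalty plus outline from hull
hull=cv2.convexHull((q*1000).astype(np.float32))[:,0]/1000
best=min((least_squares(lambda p:np.abs(np.linalg.norm(hull[:,None]-cen(p)[None],axis=2).min(1)-.053),[*q.mean(0),t],loss="soft_l1",f_scale=.002) for t in np.arange(0,1.6,.2)),key=lambda r:r.cost)
print("tray",best.x,best.cost,len(hull))
for cc in cen(best.x):
    d=np.linalg.norm(W[...,:2]-cc,axis=2)
    k=s["R"]@np.append(cc,.047)+s["t"];px=(k[:2]/k[2]*[s["fx"],s["fy"]]+[s["cx"],s["cy"]])
    fl=(d<.05)&(W[...,2]<.025)&reg
    a=fl.sum()*(1.34/601)**2
    print(np.round(cc,4),np.round(px),"floor diam approx",2*np.sqrt(a/np.pi), np.round(W[fl][:,:3].mean(0),3))
s2=s["color"].copy()
```

```text
table z -0.0017618247917031817 [ 3.37374007e-01  3.25887661e-01 -4.74805211e-05]
jam [ 0.607 -0.24 ] 792 [ 0.611 -0.24 ] [0.06  0.059] 0.113 379 [ 0.607 -0.237] [0.06 0.06] 0.111 786 [ 0.606 -0.229] [0.066 0.055] 0.077
clip [ 0.445 -0.244] 769 [ 0.445 -0.248] [0.057 0.059] 0.126 402 [ 0.441 -0.244] [0.057 0.061] 0.125 767 [ 0.439 -0.23 ] [0.061 0.039] 0.091
mill [ 0.418 -0.362] 108 [ 0.42  -0.371] [0.027 0.027] 0.17 60 [ 0.416 -0.367] [0.026 0.023] 0.169 850 [ 0.415 -0.356] [0.046 0.03 ] 0.134
salt [ 0.609 -0.114] 190 [ 0.613 -0.116] [0.029 0.03 ] 0.09 123 [ 0.608 -0.111] [0.028 0.027] 0.089 333 [ 0.606 -0.104] [0.035 0.028] 0.057
spice [ 0.557 -0.379] 317 [ 0.556 -0.383] [0.036 0.037] 0.108 153 [ 0.551 -0.379] [0.036 0.036] 0.107 340 [ 0.552 -0.373] [0.038 0.027] 0.072
tin [ 0.477 -0.1  ] 551 [ 0.478 -0.101] [0.049 0.049] 0.073 438 [ 0.475 -0.099] [0.054 0.054] 0.072 302 [ 0.473 -0.086] [0.052 0.032] 0.041
pink [ 0.34  -0.167] 781 [ 0.337 -0.169] [0.059 0.056] 0.126 530 [ 0.333 -0.165] [0.061 0.059] 0.125 895 [ 0.326 -0.15 ] [0.055 0.037] 0.091
turq [ 0.365 -0.068] 771 [ 0.365 -0.067] [0.057 0.055] 0.126 619 [ 0.362 -0.063] [0.06  0.058] 0.125 1133 [ 0.359 -0.048] [0.062 0.037] 0.09
tray [0.54172497 0.16155985 1.08786936] 6.865769418238899e-06 48
[0.519  0.2345] [181. 240.] floor diam approx 0.0535469189229975 [0.521 0.24  0.011]
[0.6146 0.1843] [204. 197.] floor diam approx 0.08696997361557822 [0.618 0.188 0.011]
[0.5645 0.0887] [248. 219.] floor diam approx 0.06536379693343555 [0.566 0.091 0.011]
[0.4688 0.1388] [225. 263.] floor diam approx 0.08898443361908495 [0.469 0.142 0.01 ]
```

```bash
python3 -m crank '[[0,[0.03,-0.01,-0.03],[0,0,0]],[0,[0.042,-0.011,-0.02],[0,0,0]],[0,[0.042,-0.011,0],[0,0,0]],[0,[0.042,-0.011,0],[0,0,0]],[0,[0.042,-0.011,0],[0,0,0]],[0,[0.042,-0.011,0],[0,0,0]],[0,[0.042,-0.011,0],[0,0,0]],[0,[0.042,-0.011,0],[0,0,0]]]'
python3 -m crank '[[0,[0.042,-0.011,0],[0,0,0]],[0,[0.042,-0.011,0],[0,0,0]],[0,[0.04,-0.011,0],[0,0,0]],[0,[0,0,0],[0,0,0]],[0,[0,0,0],[0,0,0]],[0,[0,0,0],[0,0,0]]]'
python3 - <<'E'
from h import *
s=vision.snapshot("wrist");save(s,"pics/w1.png");np.savez("w1.npz",**{k:np.array(v) for k,v in s.items()})
print(-np.array(s["R"]).T@s["t"],s["fx"])
E
```

```text
time: 0.9
tool_pos: [0.4529, -0.3381, 0.2549]
ee_rot: [-3.141, 0.001, 0.316]
wrist_force: [-0.2, -1.7, -0.8]
width: 0.094
finger_force: 0.0
time: 1.5
tool_pos: [0.5586, -0.2702, 0.2552]
ee_rot: [-3.141, 0.001, 0.315]
wrist_force: [-0.3, -0.4, 0.6]
width: 0.094
finger_force: 0.0
[ 0.62225496 -0.24918257  0.43512117] 351.61361446978714
```

View pics/w1.png

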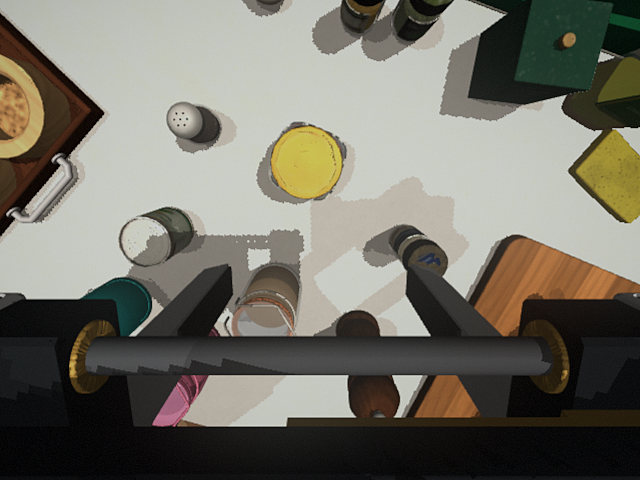

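The wrist view shows the jam lid centred at (308,162) with hexagon corners peeping out. The salt is at (187,120) and the clip jar at (268,295).

```bash
cat >> h.py <<'E'
def lid(W,p,lo,hi,r=.05):
    m=(np.hypot(W[...,0]-p[0],W[...,1]-p[1])<r)&(W[...,2]>lo)&(W[...,2]<hi)
    q=W[m];b=np.percentile(q[:,:2],[1,99],axis=0)
    (a,rad)=cv2.minEnclosingCircle((q[:,:2]*1000).astype(np.float32))
    return len(q),np.round(b.mean(0),4),np.round(b[1]-b[0],4),np.round(np.array(a)/1000,4),round(rad,1)
def totool(d,yaw):
    c,s=np.cos(yaw),np.sin(yaw);return np.round([c*d[0]+s*d[1],s*d[0]-c*d[1]],4)
E
python3 - <<'E'
from h import *
s=dict(np.load("w1.npz"));W=cloud(s)
print("table",np.nanmedian(W[200:230,330:380,2]))
print(lid(W,(.607,-.239),.1,.118),lid(W,(.61,-.113),.08,.1),lid(W,(.553,-.38),.095,.115),lid(W,(.476,-.1),.06,.08))
j=lid(W,(.607,-.239),.1,.118)[1]
m=(np.hypot(W[...,0]-j[0],W[...,1]-j[1])<.046)&(W[...,2]>.015)&(W[...,2]<.092)
q=W[m][:,:2]-j;print(len(q),np.round(np.percentile(W[m][:,2],[5,50,95]),3))
a=np.degrees(np.arctan2(q[:,1],q[:,0]))%360;r=np.hypot(*q.T)
for t in range(0,360,10):
    k=(a>=t)&(a<t+10)
    print(t,k.sum(),round(np.percentile(r[k],90)*1000,1) if k.sum() else 0,end=" | ")
im=s["color"][90:240,230:390];cv2.imwrite("pics/w1c.png",cv2.resize(im[...,::-1],None,fx=4,fy=4,interpolation=cv2.INTER_CUBIC))
E
```

```text
table 0.0004696444708195433
(4119, array([ 0.6116, -0.2408]), array([0.0606, 0.0607]), array([ 0.6113, -0.2406]), 33.4) (920, array([ 0.612 , -0.1163]), array([0.03  , 0.0293]), array([ 0.6118, -0.1157]), 16.5) (934, array([ 0.5612, -0.3822]), array([0.0286, 0.0386]), array([ 0.5558, -0.3828]), 20.5) (2399, array([ 0.4778, -0.1013]), array([0.0541, 0.0544]), array([ 0.4774, -0.101 ]), 29.1)
631 [0.083 0.085 0.089]
0 7 35.0 | 10 12 35.9 | 20 30 37.9 | 30 37 39.2 | 40 42 39.9 | 50 32 38.6 | 60 14 37.1 | 70 3 36.1 | 80 0 0 | 90 0 0 | 100 5 37.0 | 110 19 38.6 | 120 29 40.0 | 130 28 40.3 | 140 19 39.2 | 150 7 37.7 | 160 0 0 | 170 0 0 | 180 0 0 | 190 9 36.8 | 200 20 38.5 | 210 32 40.0 | 220 35 39.9 | 230 29 38.8 | 240 11 36.7 | 250 4 35.5 | 260 1 34.7 | 270 5 35.2 | 280 15 36.3 | 290 32 38.5 | 300 42 39.4 | 310 44 39.4 | 320 38 38.4 | 330 20 36.7 | 340 7 35.0 | 350 3 34.2 |
```

View pics/w1c.png

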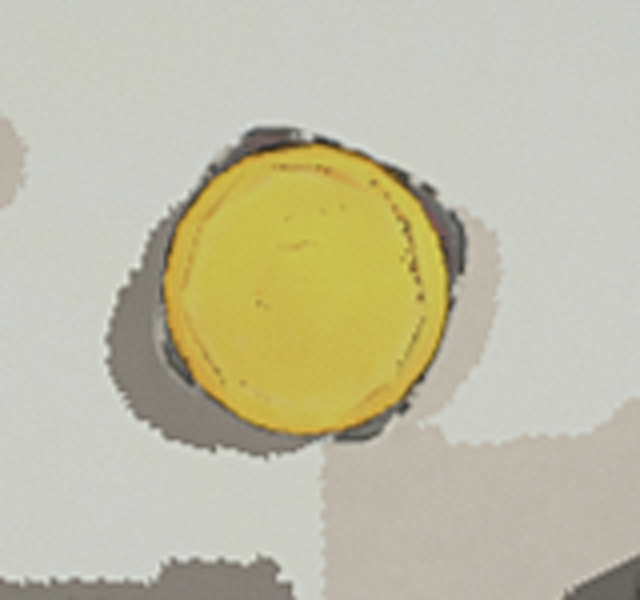

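The peaks at 40°, 130°, 217° and 307° look four-cornered rather than six, so I'll check against the scene view and jar-side outline.

Run:
```python
from h import *
s=dict(np.load("scene0.npz"));im=s["color"][165:245,280:360];cv2.imwrite("pics/s0c.png",cv2.resize(im[...,::-1],None,fx=7,fy=7,interpolation=cv2.INTER_CUBIC))
W=cloud(s)
j=np.array([.6075,-.2375])
for lo,hi in[(.015,.045),(.045,.075)]:
    m=(np.hypot(W[...,0]-j[0],W[...,1]-j[1])<.05)&(W[...,2]>lo)&(W[...,2]<hi)
    q=W[m][:,:2]-j;a=np.degrees(np.arctan2(q[:,1],q[:,0]))%360;r=np.hypot(*q.T)
    for t in range(0,360,10):
        k=(a>=t)&(a<t+10)
        if k.sum()>3:print(t,k.sum(),round(np.median(r[k])*1000,1),end=" | ")
    print()
```

```text
30 5 41.1 | 40 12 39.4 | 50 20 37.5 | 60 20 34.8 | 70 21 33.1 | 80 21 32.5 | 90 18 33.7 | 100 20 35.0 | 110 21 37.0 | 120 29 37.1 | 130 25 37.2 | 140 18 35.7 | 150 18 35.1 | 160 12 33.4 | 170 14 32.9 | 180 11 33.5 | 190 11 34.9 | 200 12 36.7 | 210 7 39.4 | 
30 10 41.0 | 40 15 38.9 | 50 22 36.6 | 60 21 34.6 | 70 21 34.3 | 80 21 32.3 | 90 25 33.0 | 100 26 34.4 | 110 22 34.4 | 120 32 36.9 | 130 30 38.3 | 140 20 37.4 | 150 13 36.3 | 160 15 33.5 | 170 12 32.6 | 180 15 33.2 | 190 9 34.5 | 200 12 36.2 | 210 8 38.8 |
```

View pics/s0c.png

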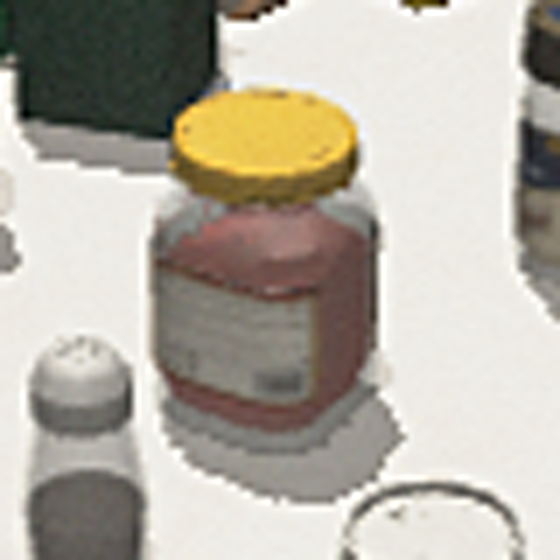

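```bash
python3 -m crank '[[0,[0,0,0],[0,0,8.2]],[0,[0,0,0],[0,0,8.2]],[0,[0,0,0],[0,0,8.2]],[0,[0.024,-0.018,0],[0,0,0]],[0,[0.025,-0.018,0],[0,0,0]],[0,[0,0,0.03],[0,0,0]],[0,[0,0,0],[0,0,0]],[0,[0,0,0],[0,0,0]]]'
python3 - <<'E'
from h import *
s=vision.snapshot("wrist");W=cloud(s);o=robot.get_obs()
l=lid(W,(.611,-.24),.1,.118);print(l,o["tool_pos"],o["ee_rot"])
j=l[1];print(totool(l[1]-np.array(o["tool_pos"][:2]),o["ee_rot"][2]))
E
```

```text
time: 2.35
tool_pos: [0.6108, -0.2403, 0.225]
ee_rot: [-3.141, 0.002, -0.115]
wrist_force: [-0.5, -0.5, 0.2]
width: 0.094
finger_force: 0.0
(4448, array([ 0.6124, -0.241 ]), array([0.0614, 0.0607]), array([ 0.6117, -0.241 ]), 33.1) [ 0.61140256 -0.24050958  0.22644711] [ 3.14113294e+00 -4.87608928e-04 -1.15399556e-01]
[0.001  0.0004]
```

Well centred. I'll descend and grip.

```bash
python3 -m crank '[[0,[0,0,0.045],[0,0,0]],[0,[0,0,0.045],[0,0,0]],[0,[0,0,0.045],[0,0,0]],[0,[0,0,0.03],[0,0,0]],[0,[0,0,0.012],[0,0,0]],[0,[0,0,0],[0,0,0]],[0,[0,0,0],[0,0,0]],[0.4,[0,0,0],[0,0,0]]]'
python3 -m crank '[[0.4,[0,0,0],[0,0,0]],[0.4,[0,0,0],[0,0,0]],[0.4,[0,0,0],[0,0,0]],[0.4,[0,0,0],[0,0,0]],[0.4,[0,0,0],[0,0,0]],[0.4,[0,0,0],[0,0,0]]]'
```

```text
time: 3.2
tool_pos: [0.6141, -0.2405, 0.0522]
ee_rot: [3.139, -0.006, -0.114]
wrist_force: [-0.3, 0.2, 0.2]
width: 0.0894
finger_force: 0.0
time: 3.8
tool_pos: [0.6127, -0.2404, 0.0498]
ee_rot: [3.14, -0.002, -0.114]
wrist_force: [0.0, -2.6, 4.5]
width: 0.0678
finger_force: 29.8
```

```bash
python3 -m crank '[[0.4,[0,0,-0.015],[0,0,0]],[0.4,[0,0,-0.03],[0,0,0]],[0.4,[0,0,-0.04],[0,0,0]],[0.4,[0,0,-0.04],[0,0,0]],[0.4,[0,0,-0.03],[0,0,0]],[0.4,[-0.0032,-0.03,0],[0,0,0]],[0.4,[-0.0046,-0.042,0],[0,0,0]],[0.4,[-0.0046,-0.042,0],[0,0,0]]]'
python3 -m crank '[[0.4,[-0.0046,-0.042,0],[0,0,0]],[0.4,[-0.0046,-0.042,0],[0,0,0]],[0.4,[-0.0046,-0.042,0],[0,0,0]],[0.4,[-0.0046,-0.042,0],[0,0,0]],[0.4,[-0.0046,-0.042,0],[0,0,0]],[0.4,[-0.0046,-0.042,0],[0,0,0]],[0.4,[-0.0046,-0.038,0],[0,0,0]],[0.4,[0,-0.018,0],[0,0,0]]]'
python3 -m crank '[[0.4,[0,0,0],[0,0,0]],[0.4,[0,0,0],[0,0,0]],[0.4,[0,0,0],[0,0,0]]]'
cat >> h.py <<'E'
from scipy.optimize import least_squares
def cen(p):
    a,b,t=p;e1=.054*np.array([np.cos(t),np.sin(t)]);e2=np.array([-e1[1],e1[0]]);return np.array([[a,b]])+np.array([e1+e2,e1-e2,-e1-e2,-e1+e2])
E
python3 - <<'E'
from h import *
s=vision.snapshot("wrist");save(s,"pics/w2.png");np.savez("w2.npz",**{k:np.array(v) for k,v in s.items()});W=cloud(s);o=robot.get_obs()
p0=[.5417,.1616,1.0879]
# outer wall edge of rim: level 40..54mm, compare radial distribution about each cup
m=(W[...,2]>.042)&(W[...,2]<.053)
for c in cen(p0):
    d=W[...,:2]-c;r=np.hypot(d[...,0],d[...,1]);k=m&(r<.06);q=W[k][:,:2]
    print(c.round(4),k.sum(),lid(W,c,.042,.053,.0545) if k.sum()>50 else "")
print(o["tool_pos"],o["ee_rot"],o["width"])
E
```

```text
time: 4.6
tool_pos: [0.6119, -0.123, 0.2023]
ee_rot: [-3.139, 0.003, -0.115]
wrist_force: [-0.0, 0.8, -3.0]
width: 0.068
finger_force: 29.8
time: 5.4
tool_pos: [0.6138, 0.1892, 0.202]
ee_rot: [-3.14, 0.004, -0.109]
wrist_force: [0.5, -1.0, -3.7]
width: 0.0681
finger_force: 29.8
time: 5.7
tool_pos: [0.6156, 0.1835, 0.203]
ee_rot: [3.141, 0.001, -0.115]
wrist_force: [-0.0, 0.6, -3.5]
width: 0.0683
finger_force: 29.8
[0.5189 0.2345] 0 
[0.6146 0.1844] 1257 (1251, array([0.639, 0.184]), array([0.0537, 0.1023]), array([0.6157, 0.1843]), 52.9)
[0.5645 0.0887] 3106 (3106, array([0.5676, 0.0812]), array([0.0951, 0.0851]), array([0.5634, 0.0892]), 53.1)
[0.4688 0.1388] 354 (354, array([0.4271, 0.1216]), array([0.0225, 0.0451]), array([0.4272, 0.1216]), 27.1)
[0.61572346 0.18334125 0.20321931] [ 3.14085314e+00  6.70864679e-04 -1.15576410e-01] 0.06813500279428669
```

View pics/w2.png

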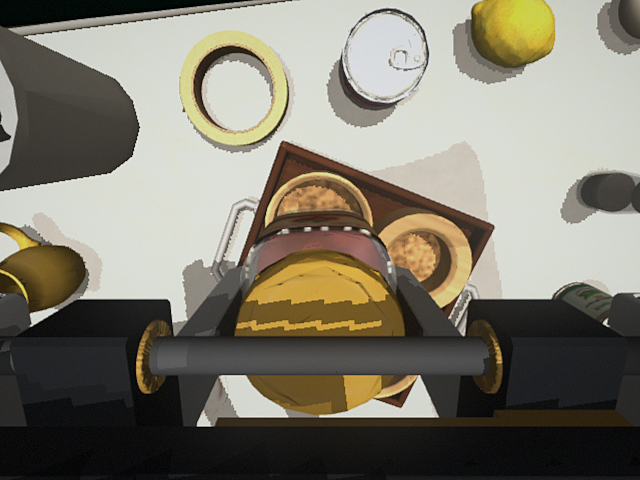

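The wrist view shows the jam jar held upright over the far wide cup (rim ~(320,200)). The cup centre agrees within 1 mm, so I'm lowering it.

```bash
python3 -m crank '[[0.4,[0,0,0.03],[0,0,0]],[0.4,[0,0,0.03],[0,0,0]],[0.4,[0,0,0.03],[0,0,0]],[0.4,[0,0,0.025],[0,0,0]],[0.4,[0,0,0.015],[0,0,0]],[0.4,[0,0,0.006],[0,0,0]],[0.4,[0,0,0],[0,0,0]],[0.4,[0,0,0],[0,0,0]]]'
python3 -m crank '[[0.4,[0,0,0.002],[0,0,0]],[0.4,[0,0,0.001],[0,0,0]],[0.4,[0,0,0],[0,0,0]]]'
```

```text
time: 6.55
tool_pos: [0.6168, 0.1849, 0.0693]
ee_rot: [-3.141, -0.003, -0.114]
wrist_force: [-0.3, -0.7, -3.7]
width: 0.068
finger_force: 29.8
time: 6.85
tool_pos: [0.6159, 0.1851, 0.065]
ee_rot: [-3.141, -0.001, -0.113]
wrist_force: [0.0, -0.1, -2.6]
width: 0.0678
finger_force: 29.8
```

```bash
python3 -m crank '[[0.4,[0,0,0.0015],[0,0,0]],[0.4,[0,0,0.0015],[0,0,0]],[0.4,[0,0,0],[0,0,0]]]'; python3 -m crank '[[0.4,[0,0,0.001],[0,0,0]],[0.4,[0,0,0],[0,0,0]]]'
```

```text
time: 7.15
tool_pos: [0.6154, 0.1849, 0.061]
ee_rot: [3.141, 0.001, -0.113]
wrist_force: [-0.1, 0.1, -3.4]
width: 0.0681
finger_force: 29.8
time: 7.35
tool_pos: [0.6156, 0.1849, 0.0609]
ee_rot: [3.142, -0.0, -0.114]
wrist_force: [-1.6, 0.2, 0.0]
width: 0.0685
finger_force: 29.7
```

```bash
python3 -m crank '[[0,[0,0,0],[0,0,0]],[0,[0,0,0],[0,0,0]],[0,[0,0,0],[0,0,0]],[0,[0,0,0],[0,0,0]],[0,[0,0,-0.02],[0,0,0]],[0,[0,0,-0.04],[0,0,0]],[0,[0,0,-0.05],[0,0,0]],[0,[0,0,-0.05],[0,0,0]]]'
python3 -m crank '[[0,[0,0,-0.03],[0,0,0]],[0,[-0.0109,0.0409,0],[0,0,0]],[0,[-0.0109,0.0409,0],[0,0,0]],[0,[-0.0109,0.0409,0],[0,0,0]],[0,[-0.0109,0.0409,0],[0,0,0]],[0,[-0.0109,0.0409,0],[0,0,0]],[0,[-0.0109,0.0409,0],[0,0,0]],[0,[-0.0109,0.0409,0],[0,0,0]]]'
python3 -m crank '[[0,[-0.0109,0.0409,0],[0,0,0]],[0,[-0.0109,0.0409,0],[0,0,0]],[0,[-0.0109,0.0409,0],[0,0,0]],[0,[-0.0109,0.0409,0],[0,0,0]],[0,[0,0,0],[0,0,-8.5]],[0,[0,0,0],[0,0,-8.5]],[0,[0,0,0],[0,0,-8.5]],[0,[0,0,0],[0,0,-8.5]]]'
python3 -m crank '[[0,[0,0,0],[0,0,-8.5]],[0,[0,0,0],[0,0,-8.5]],[0,[0,0,0],[0,0,-8.5]],[0,[0,0,0],[0,0,-8.5]],[0,[0,0,0],[0,0,-8.5]],[0,[0,0,0],[0,0,-8.5]],[0,[0,0,0],[0,0,-8.5]],[0,[0,0,0],[0,0,-3]]]'
python3 - <<'E'
from h import *
s=vision.snapshot("wrist");save(s,"pics/w3.png");W=cloud(s);o=robot.get_obs()
l=lid(W,(.444,-.247),.11,.13);print(l,o["tool_pos"],o["ee_rot"])
print(totool(l[1]-np.array(o["tool_pos"][:2]),o["ee_rot"][2]))
t=vision.snapshot("top");W=cloud(t);print("jam",lid(W,(.6146,.184),.108,.13))
E
```

```text
time: 8.15
tool_pos: [0.6152, 0.1848, 0.2216]
ee_rot: [3.141, 0.001, -0.114]
wrist_force: [0.7, 0.3, -0.5]
width: 0.0942
finger_force: 0.0
time: 8.95
tool_pos: [0.5066, -0.0923, 0.2508]
ee_rot: [3.141, -0.001, -0.113]
wrist_force: [0.4, -1.3, -0.2]
width: 0.0942
finger_force: 0.0
time: 9.75
tool_pos: [0.4455, -0.2488, 0.2507]
ee_rot: [3.141, -0.0, 0.485]
wrist_force: [-0.2, 0.1, -0.0]
width: 0.0939
finger_force: 0.0
time: 10.55
tool_pos: [0.4456, -0.2485, 0.2507]
ee_rot: [3.141, 0.0, 1.574]
wrist_force: [0.0, -0.2, -0.2]
width: 0.094
finger_force: 0.0
(3914, array([ 0.4438, -0.2476]), array([0.0591, 0.0625]), array([ 0.4438, -0.2465]), 36.7) [ 0.44558187 -0.24852803  0.25074055] [3.14108495e+00 4.57100734e-04 1.57433134e+00]
[ 0.0009 -0.0018]
jam (800, array([0.6144, 0.1836]), array([0.0619, 0.0617]), array([0.6144, 0.1843]), 33.5)
```

View pics/w3.png

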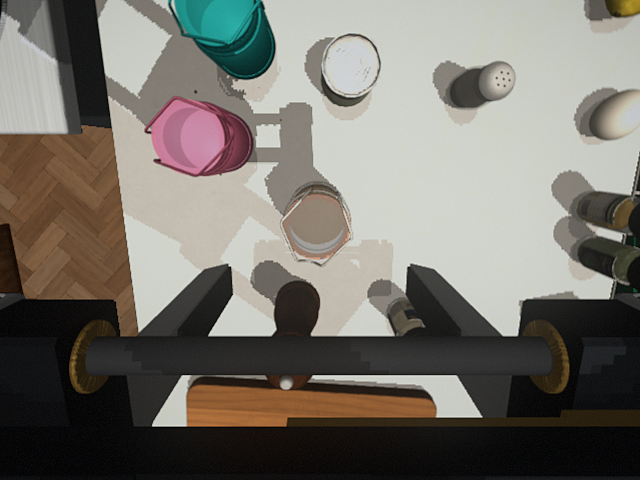

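The clip jar (316,222) sits between the fingers with clear space either side. The jam jar is upright in its cup.

```bash
python3 -m crank '[[0,[0.0005,-0.0015,0.04],[0,0,0]],[0,[0,0,0.045],[0,0,0]],[0,[0,0,0.045],[0,0,0]],[0,[0,0,0.045],[0,0,0]],[0,[0,0,0.027],[0,0,0]],[0,[0,0,0],[0,0,0]],[0,[0,0,0],[0,0,0]],[0.4,[0,0,0],[0,0,0]]]'
python3 -m crank '[[0.4,[0,0,0],[0,0,0]],[0.4,[0,0,0],[0,0,0]],[0.4,[0,0,0],[0,0,0]],[0.4,[0,0,0],[0,0,0]],[0.4,[0,0,0],[0,0,0]],[0.4,[0,0,0],[0,0,0]]]'
```

```text
time: 11.45
tool_pos: [0.4457, -0.2492, 0.0512]
ee_rot: [3.138, 0.003, 1.57]
wrist_force: [1.1, -0.3, 0.5]
width: 0.0887
finger_force: 0.0
time: 12.05
tool_pos: [0.4439, -0.2486, 0.0498]
ee_rot: [-3.142, 0.001, 1.57]
wrist_force: [-3.4, 0.1, 6.5]
width: 0.0675
finger_force: 30.0
```

```bash
python3 -m crank '[[0.4,[0,0,-0.015],[0,0,0]],[0.4,[0,0,-0.035],[0,0,0]],[0.4,[0,0,-0.045],[0,0,0]],[0.4,[0,0,-0.045],[0,0,0]],[0.4,[0,0,-0.02],[0,0,0]],[0.4,[0.03,0.002,0],[0,0,0]],[0.4,[0.043,0.003,0],[0,0,0]],[0.4,[0.043,0.003,0],[0,0,0]]]'
python3 -m crank '[[0.4,[0.043,0.003,0],[0,0,0]],[0.4,[0.043,0.003,0],[0,0,0]],[0.4,[0.043,0.003,0],[0,0,0]],[0.4,[0.043,0.003,0],[0,0,0]],[0.4,[0.043,0.003,0],[0,0,0]],[0.4,[0.038,0.002,0],[0,0,0]],[0.4,[0.0185,0,0],[0,0,0]],[0.4,[0,0,0],[0,0,0]]]'
python3 -m crank '[[0.4,[0,0,0],[0,0,0]],[0.4,[0,0,0],[0,0,0]]]'
python3 - <<'E'
from h import *
s=vision.snapshot("wrist");W=cloud(s);np.savez("w4.npz",**{k:np.array(v) for k,v in s.items()})
for c in cen([.5417,.1616,1.0879]):
    k=(np.hypot(W[...,0]-c[0],W[...,1]-c[1])<.0545)&(W[...,2]>.042)&(W[...,2]<.053)
    if k.sum()>100: print(c.round(4),lid(W,c,.042,.053,.0545))
print("jam",lid(W,(.6146,.184),.108,.13))
E
```

```text
time: 12.85
tool_pos: [0.4517, -0.1308, 0.2073]
ee_rot: [-3.14, -0.001, 1.569]
wrist_force: [1.3, -0.2, -4.0]
width: 0.067
finger_force: 30.0
time: 13.65
tool_pos: [0.4682, 0.1421, 0.2069]
ee_rot: [-3.139, -0.001, 1.575]
wrist_force: [0.4, -0.3, -4.4]
width: 0.0672
finger_force: 30.0
time: 13.85
tool_pos: [0.4689, 0.1386, 0.2078]
ee_rot: [-3.141, 0.001, 1.57]
wrist_force: [0.2, -1.0, -4.2]
width: 0.0673
finger_force: 30.0
[0.5189 0.2345] (7783, array([0.5176, 0.2355]), array([0.0996, 0.0992]), array([0.5189, 0.2342]), 54.4)
[0.6146 0.1844] (2124, array([0.602 , 0.1847]), array([0.0823, 0.1025]), array([0.6128, 0.1849]), 53.0)
[0.5645 0.0887] (2793, array([0.5691, 0.0978]), array([0.0875, 0.087 ]), array([0.5633, 0.09  ]), 52.7)
[0.4688 0.1388] (1463, array([0.4671, 0.1595]), array([0.1031, 0.0644]), array([0.4673, 0.1405]), 52.8)
jam (6358, array([0.6119, 0.1862]), array([0.0617, 0.0613]), array([0.6127, 0.1859]), 33.2)
```

```bash
python3 -m crank '[[0.4,[0,0,0.03],[0,0,0]],[0.4,[0,0,0.03],[0,0,0]],[0.4,[0,0,0.03],[0,0,0]],[0.4,[0,0,0.025],[0,0,0]],[0.4,[0,0,0.018],[0,0,0]],[0.4,[0,0,0.008],[0,0,0]],[0.4,[0,0,0],[0,0,0]],[0.4,[0,0,0],[0,0,0]]]'
python3 -m crank '[[0.4,[0,0,0.002],[0,0,0]],[0.4,[0,0,0.0015],[0,0,0]],[0.4,[0,0,0],[0,0,0]],[0.4,[0,0,0],[0,0,0]]]'
```

```text
time: 14.7
tool_pos: [0.47, 0.1392, 0.0685]
ee_rot: [3.14, -0.0, 1.57]
wrist_force: [-0.1, -0.3, -3.7]
width: 0.0674
finger_force: 30.0
time: 15.1
tool_pos: [0.4693, 0.1396, 0.0643]
ee_rot: [3.141, -0.0, 1.571]
wrist_force: [0.8, -0.7, -4.1]
width: 0.0676
finger_force: 30.0
```

```bash
python3 -m crank '[[0.4,[0,0,0.0015],[0,0,0]],[0.4,[0,0,0.001],[0,0,0]],[0.4,[0,0,0],[0,0,0]]]';python3 -m crank '[[0.4,[0,0,0.001],[0,0,0]],[0.4,[0,0,0],[0,0,0]]]'
```

```text
time: 15.4
tool_pos: [0.4689, 0.1395, 0.0612]
ee_rot: [-3.141, 0.0, 1.571]
wrist_force: [0.1, 0.1, -4.0]
width: 0.0675
finger_force: 30.0
time: 15.6
tool_pos: [0.4691, 0.1396, 0.0609]
ee_rot: [3.142, -0.0, 1.571]
wrist_force: [-1.0, 0.0, -1.1]
width: 0.0675
finger_force: 30.0
```

```bash
python3 -m crank '[[0.4,[0,0,0.0005],[0,0,0]],[0,[0,0,0],[0,0,0]],[0,[0,0,0],[0,0,0]],[0,[0,0,0],[0,0,0]],[0,[0,0,-0.02],[0,0,0]],[0,[0,0,-0.04],[0,0,0]],[0,[0,0,-0.05],[0,0,0]],[0,[0,0,-0.05],[0,0,0]]]'
python3 -m crank '[[0,[0,0,-0.04],[0,0,0]],[0,[-0.0425,-0.004,0],[0,0,0]],[0,[-0.0425,-0.004,0],[0,0,0]],[0,[-0.0425,-0.004,0],[0,0,0]],[0,[-0.0425,-0.004,0],[0,0,0]],[0,[-0.0425,-0.004,0],[0,0,0]],[0,[-0.0425,-0.004,0],[0,0,0]],[0,[-0.0425,-0.004,0],[0,0,0]]]'
python3 -m crank '[[0,[-0.0425,-0.004,0],[0,0,0]],[0,[-0.0425,-0.004,0],[0,0,0]],[0,[-0.0425,-0.004,0],[0,0,0]],[0,[-0.0425,-0.005,0],[0,0,0]],[0,[-0.0425,-0.004,0],[0,0,0]],[0,[0,0,0],[0,0,0]],[0,[0,0,0],[0,0,0]],[0,[0,0,0],[0,0,0]]]'
python3 - <<'E'
from h import *
s=vision.snapshot("wrist");W=cloud(s);o=robot.get_obs();save(s,"pics/w5.png")
for lo,hi in [(.155,.18),(.12,.15),(.02,.1)]:
    print(lid(W,(.419,-.37),lo,hi))
l=lid(W,(.419,-.37),.155,.18)
print(o["tool_pos"],totool(l[1]-np.array(o["tool_pos"][:2]),o["ee_rot"][2]))
t=vision.snapshot("top");W=cloud(t);print("clip",lid(W,(.469,.139),.12,.145),"jam",lid(W,(.6146,.184),.108,.13))
E
```

```text
time: 16.4
tool_pos: [0.4688, 0.1394, 0.2213]
ee_rot: [-3.141, 0.0, 1.571]
wrist_force: [0.7, 0.5, 0.4]
width: 0.0943
finger_force: 0.0
time: 17.2
tool_pos: [0.4408, -0.1598, 0.2602]
ee_rot: [3.14, 0.001, 1.571]
wrist_force: [1.2, 1.0, -0.3]
width: 0.0937
finger_force: 0.0
time: 18.0
tool_pos: [0.4203, -0.3697, 0.2602]
ee_rot: [3.141, -0.0, 1.572]
wrist_force: [-1.5, -0.3, 0.7]
width: 0.0939
finger_force: 0.0
(1183, array([ 0.4178, -0.3717]), array([0.0316, 0.0309]), array([ 0.4179, -0.3713]), 17.6)
(796, array([ 0.418 , -0.3711]), array([0.0481, 0.0475]), array([ 0.4178, -0.3718]), 24.8)
(601, array([ 0.4185, -0.3566]), array([0.0513, 0.0268]), array([ 0.4182, -0.3686]), 26.9)
[ 0.42045235 -0.36937627  0.26041738] [-0.0023 -0.0027]
clip (778, array([0.471 , 0.1392]), array([0.059 , 0.0614]), array([0.4711, 0.1398]), 36.5) jam (797, array([0.6144, 0.1837]), array([0.0621, 0.0616]), array([0.6148, 0.1836]), 33.6)
```

View pics/w5.png

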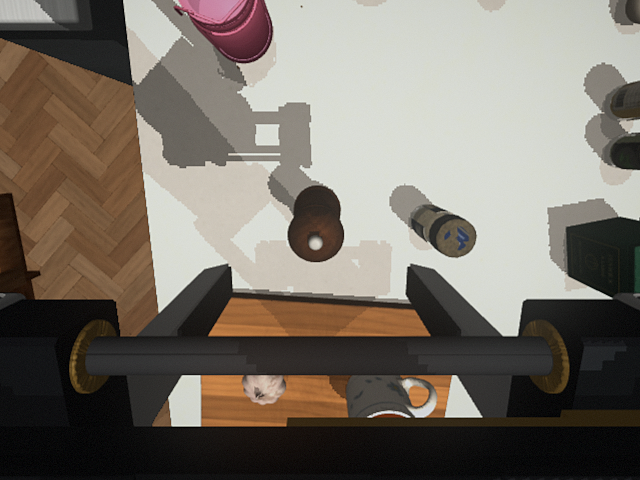

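The mill is at (317,240) with its knob at (315,242); nothing is close to the fingers. I'll correct by about 2 mm and go down.

```bash
python3 -m crank '[[0,[-0.002,-0.0025,0.03],[0,0,0]],[0,[0,0,0.045],[0,0,0]],[0,[0,0,0.045],[0,0,0]],[0,[0,0,0.04],[0,0,0]],[0,[0,0,0.014],[0,0,0]],[0,[0,0,0],[0,0,0]],[0,[0,0,0],[0,0,0]],[0.6,[0,0,0],[0,0,0]]]'
python3 -m crank '[[0.6,[0,0,0],[0,0,0]],[0.6,[0,0,0],[0,0,0]],[0.6,[0,0,0],[0,0,0]],[0.6,[0,0,0],[0,0,0]],[0.6,[0,0,0],[0,0,0]],[0.6,[0,0,0],[0,0,0]],[0.6,[0,0,0],[0,0,0]],[0.6,[0,0,0],[0,0,0]]]'
```

```text
time: 18.9
tool_pos: [0.4191, -0.3739, 0.0894]
ee_rot: [3.138, 0.004, 1.571]
wrist_force: [0.9, -0.3, -0.1]
width: 0.0891
finger_force: 0.0
time: 19.7
tool_pos: [0.4176, -0.3725, 0.086]
ee_rot: [3.141, 0.0, 1.571]
wrist_force: [0.6, 0.4, 0.4]
width: 0.0494
finger_force: 30.0
```

```bash
python3 -m crank '[[0.6,[0,0,-0.015],[0,0,0]],[0.6,[0,0,-0.035],[0,0,0]],[0.6,[0,0,-0.045],[0,0,0]],[0.6,[0,0,-0.045],[0,0,0]],[0.6,[0,0,-0.03],[0,0,0]],[0.6,[0,0,-0.01],[0,0,0]],[0.6,[0.025,0.008,0],[0,0,0]],[0.6,[0.038,0.012,0],[0,0,0]]]'
python3 -m crank '[[0.6,[0.038,0.012,0],[0,0,0]],[0.6,[0.038,0.012,0],[0,0,0]],[0.6,[0.038,0.012,0],[0,0,0]],[0.6,[0.038,0.012,0],[0,0,0]],[0.6,[0.038,0.012,0],[0,0,0]],[0.6,[0.038,0.012,0],[0,0,0]],[0.6,[0.038,0.012,0],[0,0,0]],[0.6,[0.038,0.012,0],[0,0,0]]]'
python3 -m crank '[[0.6,[0.038,0.012,0],[0,0,0]],[0.6,[0.038,0.012,0],[0,0,0]],[0.6,[0.018,0.0065,0],[0,0,0]],[0.6,[0,0,0],[0,0,0]],[0.6,[0,0,0],[0,0,0]],[0.6,[0,0,0],[0,0,0]],[0.6,[0,0,0],[0,0,0]]]'
python3 - <<'E'
from h import *
s=vision.snapshot("wrist");W=cloud(s);save(s,"pics/w6.png");np.savez("w6.npz",**{k:np.array(v) for k,v in s.items()})
P0=[.5417,.1616,1.0879]
for c in cen(P0):
    k=(np.hypot(W[...,0]-c[0],W[...,1]-c[1])<.0545)&(W[...,2]>.042)&(W[...,2]<.053)
    if k.sum()>100: print(c.round(4),lid(W,c,.042,.053,.0545))
o=robot.get_obs();print(o["tool_pos"],o["ee_rot"],o["width"])
# held mill: lower-body points seen, base position
m=(np.hypot(W[...,0]-o["tool_pos"][0],W[...,1]-o["tool_pos"][1])<.05)&(W[...,2]>.17)&(W[...,2]<.25)
if m.sum()>30: print(m.sum(),np.percentile(W[m],[1,99],axis=0).round(3))
E
```

```text
time: 20.5
tool_pos: [0.4369, -0.3101, 0.2647]
ee_rot: [-3.14, -0.001, 1.567]
wrist_force: [1.6, -0.7, -1.5]
width: 0.049
finger_force: 29.9
time: 21.3
tool_pos: [0.5331, -0.0038, 0.2644]
ee_rot: [-3.139, -0.0, 1.571]
wrist_force: [0.5, -0.5, -1.2]
width: 0.0491
finger_force: 29.9
time: 22.0
tool_pos: [0.5638, 0.0873, 0.2659]
ee_rot: [-3.141, 0.0, 1.569]
wrist_force: [0.0, -0.7, -1.4]
width: 0.0492
finger_force: 29.9
[0.5189 0.2345] (6177, array([0.518 , 0.2348]), array([0.1001, 0.1   ]), array([0.5191, 0.2344]), 54.3)
[0.6146 0.1844] (1571, array([0.6129, 0.1847]), array([0.1027, 0.1024]), array([0.6133, 0.1847]), 53.0)
[0.5645 0.0887] (2473, array([0.5625, 0.1039]), array([0.1011, 0.0726]), array([0.5625, 0.0894]), 52.8)
[0.4688 0.1388] (1406, array([0.4783, 0.1399]), array([0.082 , 0.1024]), array([0.4698, 0.1397]), 53.9)
[0.56390191 0.08735733 0.26606277] [3.14150496e+00 2.92205090e-04 1.56894853e+00] 0.04956413007881383
2639 [[0.539 0.089 0.187]
 [0.59  0.119 0.25 ]]
```

View pics/w6.png

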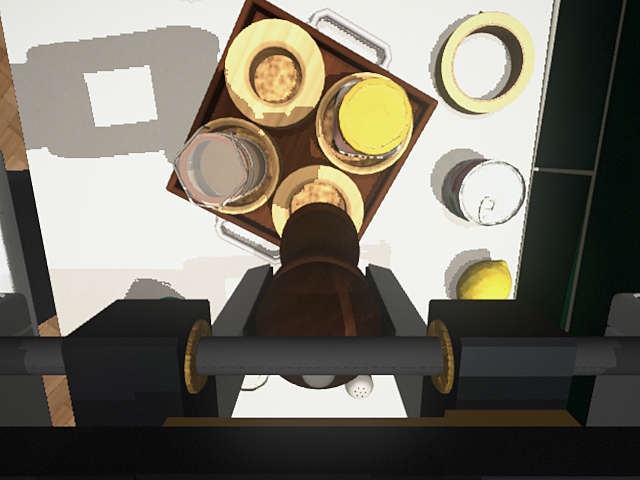

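The wrist view shows the mill upright over the middle cup (318,200). Both jars are in their cups, (370,115) and (220,165). Offsets are within 1 mm, so I'm lowering the mill.

```bash
python3 -m crank '[[0.6,[0.0005,-0.0005,0.03],[0,0,0]],[0.6,[0,0,0.035],[0,0,0]],[0.6,[0,0,0.035],[0,0,0]],[0.6,[0,0,0.02],[0,0,0]],[0.6,[0,0,0.012],[0,0,0]],[0.6,[0,0,0],[0,0,0]],[0.6,[0,0,0],[0,0,0]]]'
python3 -m crank '[[0.6,[0,0,0.01],[0,0,0]],[0.6,[0,0,0.01],[0,0,0]],[0.6,[0,0,0.008],[0,0,0]],[0.6,[0,0,0],[0,0,0]],[0.6,[0,0,0],[0,0,0]]]'
```

```text
time: 22.75
tool_pos: [0.5643, 0.0887, 0.1353]
ee_rot: [3.14, 0.0, 1.57]
wrist_force: [-0.6, -0.0, -0.8]
width: 0.0494
finger_force: 29.9
time: 23.25
tool_pos: [0.5633, 0.089, 0.1054]
ee_rot: [-3.141, 0.0, 1.571]
wrist_force: [-0.8, 0.3, -1.3]
width: 0.0493
finger_force: 29.9
```

Entered the bore freely.

```bash
python3 -m crank '[[0.6,[0,0,0.003],[0,0,0]],[0.6,[0,0,0.002],[0,0,0]],[0.6,[0,0,0.001],[0,0,0]],[0.6,[0,0,0],[0,0,0]],[0.6,[0,0,0],[0,0,0]]]';python3 -m crank '[[0.6,[0,0,0.001],[0,0,0]],[0.6,[0,0,0],[0,0,0]]]';python3 -m crank '[[0.6,[0,0,0.001],[0,0,0]],[0.6,[0,0,0],[0,0,0]]]'
```

```text
time: 23.75
tool_pos: [0.5636, 0.089, 0.1]
ee_rot: [3.141, 0.0, 1.571]
wrist_force: [-0.4, -0.1, -1.6]
width: 0.0493
finger_force: 29.9
time: 23.95
tool_pos: [0.5636, 0.089, 0.0989]
ee_rot: [-3.142, 0.0, 1.571]
wrist_force: [0.2, -0.1, -1.9]
width: 0.0493
finger_force: 29.9
time: 24.15
tool_pos: [0.5635, 0.089, 0.0978]
ee_rot: [-3.141, 0.0, 1.571]
wrist_force: [0.5, -0.0, -1.6]
width: 0.0494
finger_force: 29.9
```

```bash
python3 -m crank '[[0.6,[0,0,0.0008],[0,0,0]],[0.6,[0,0,0],[0,0,0]]]';python3 -m crank '[[0.6,[0,0,0.0008],[0,0,0]],[0.6,[0,0,0],[0,0,0]]]'
```

```text
time: 24.35
tool_pos: [0.5636, 0.089, 0.0971]
ee_rot: [-3.142, 0.0, 1.571]
wrist_force: [-0.1, -0.6, -2.0]
width: 0.0492
finger_force: 29.9
time: 24.55
tool_pos: [0.5637, 0.0889, 0.097]
ee_rot: [3.141, 0.0, 1.571]
wrist_force: [-1.6, -0.9, 2.0]
width: 0.0498
finger_force: 30.0
```

```bash
python3 -m crank '[[0.25,[0,0,0],[0,0,0]],[0.25,[0,0,0],[0,0,0]],[0.25,[0,0,0],[0,0,0]],[0.25,[0,0,-0.02],[0,0,0]],[0.25,[0,0,-0.04],[0,0,0]],[0.25,[0,0,-0.045],[0,0,0]],[0.25,[0,0,-0.045],[0,0,0]],[0.25,[0,0,0],[0,0,0]]]'
python3 -m crank '[[0,[-0.041,0.0095,0],[0,0,0]],[0,[-0.041,0.0095,0],[0,0,0]],[0,[-0.041,0.0095,0],[0,0,0]],[0,[-0.041,0.0095,0],[0,0,0]],[0,[-0.041,0.01,0],[0,0,0]],[0,[0,0,0],[0,0,0]],[0,[0,0,0],[0,0,0]],[0,[0,0,0],[0,0,0]]]'
python3 - <<'E'
from h import *
s=vision.snapshot("wrist");W=cloud(s);o=robot.get_obs();save(s,"pics/w7.png")
l=lid(W,(.612,-.116),.075,.095);print(l,o["tool_pos"],o["ee_rot"])
print(totool(l[1]-np.array(o["tool_pos"][:2]),o["ee_rot"][2]))
t=vision.snapshot("top");W=cloud(t);print("clip",lid(W,(.469,.139),.12,.145),"jam",lid(W,(.6146,.184),.108,.13),"mill",lid(W,(.5637,.089),.165,.19))
E
```

```text
time: 25.35
tool_pos: [0.5668, 0.0893, 0.2551]
ee_rot: [3.126, -0.001, 1.571]
wrist_force: [-0.4, -0.9, 0.7]
width: 0.0702
finger_force: 0.0
time: 26.15
tool_pos: [0.6114, -0.1149, 0.246]
ee_rot: [-3.141, -0.001, 1.572]
wrist_force: [-0.6, -0.4, 0.2]
width: 0.0938
finger_force: 0.0
(899, array([ 0.6116, -0.1147]), array([0.0312, 0.0317]), array([ 0.6115, -0.1153]), 17.2) [ 0.61143012 -0.11459436  0.24632641] [-3.14148094e+00 -4.30547053e-04  1.57238932e+00]
[-0.0001  0.0002]
clip (780, array([0.4709, 0.139 ]), array([0.059 , 0.0614]), array([0.4704, 0.1398]), 36.0) jam (801, array([0.6142, 0.1839]), array([0.0612, 0.0622]), array([0.6152, 0.1841]), 33.3) mill (180, array([0.5654, 0.0882]), array([0.0327, 0.0339]), array([0.5651, 0.0876]), 19.4)
```

View pics/w7.png

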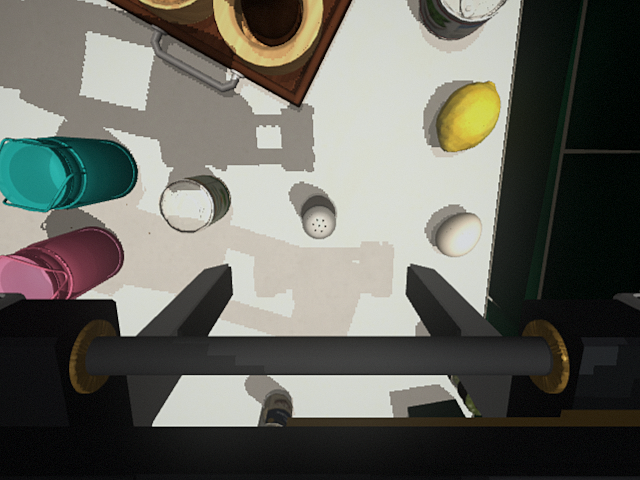

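The salt (319,221) is centred, with the egg and tin clear of the fingers. The mill stands in its cup.

```bash
python3 -m crank '[[0,[0,0,0.03],[0,0,0]],[0,[0,0,0.045],[0,0,0]],[0,[0,0,0.045],[0,0,0]],[0,[0,0,0.045],[0,0,0]],[0,[0,0,0.027],[0,0,0]],[0,[0,0,0.008],[0,0,0]],[0,[0,0,0],[0,0,0]],[0.8,[0,0,0],[0,0,0]]]'
python3 -m crank '[[0.8,[0,0,0],[0,0,0]],[0.8,[0,0,0],[0,0,0]],[0.8,[0,0,0],[0,0,0]],[0.8,[0,0,0],[0,0,0]],[0.8,[0,0,0],[0,0,0]],[0.8,[0,0,0],[0,0,0]],[0.8,[0,0,0],[0,0,0]],[0.8,[0,0,0],[0,0,0]]]'
python3 -m crank '[[0.8,[0,0,0],[0,0,0]],[0.8,[0,0,0],[0,0,0]],[0.8,[0,0,0],[0,0,0]],[0.8,[0,0,0],[0,0,0]]]'
```

```text
time: 27.05
tool_pos: [0.6131, -0.1159, 0.0488]
ee_rot: [3.138, 0.001, 1.572]
wrist_force: [1.0, -0.3, -0.1]
width: 0.089
finger_force: 0.0
time: 27.85
tool_pos: [0.6114, -0.116, 0.0462]
ee_rot: [-3.141, 0.0, 1.571]
wrist_force: [-0.9, -0.6, -0.1]
width: 0.0351
finger_force: 29.6
time: 28.25
tool_pos: [0.6114, -0.116, 0.0463]
ee_rot: [-3.141, 0.0, 1.571]
wrist_force: [-0.4, -0.3, -0.9]
width: 0.0352
finger_force: 29.6
```

```bash
python3 -m crank '[[0.8,[0,0,-0.015],[0,0,0]],[0.8,[0,0,-0.035],[0,0,0]],[0.8,[0,0,-0.045],[0,0,0]],[0.8,[0,0,-0.045],[0,0,0]],[0.8,[0,0,-0.045],[0,0,0]],[0.8,[0,0,-0.035],[0,0,0]],[0.8,[0,0,0],[0,0,0]],[0.8,[0.025,-0.007,0],[0,0,0]]]'
python3 -m crank '[[0.8,[0.038,-0.01,0],[0,0,0]],[0.8,[0.038,-0.01,0],[0,0,0]],[0.8,[0.038,-0.01,0],[0,0,0]],[0.8,[0.038,-0.01,0],[0,0,0]],[0.8,[0.038,-0.01,0],[0,0,0]],[0.8,[0.038,-0.01,0],[0,0,0]],[0.8,[0.038,-0.01,0],[0,0,0]],[0.8,[0.038,-0.01,0],[0,0,0]]]'
python3 -m crank '[[0.8,[0.0215,-0.0055,0],[0,0,0]],[0.8,[0,0,0],[0,0,0]],[0.8,[0,0,0],[0,0,0]],[0.8,[0,0,0],[0,0,0]]]'
python3 - <<'E'
from h import *
s=vision.snapshot("wrist");W=cloud(s);save(s,"pics/w8.png")
for c in cen([.5417,.1616,1.0879]):
    k=(np.hypot(W[...,0]-c[0],W[...,1]-c[1])<.0545)&(W[...,2]>.042)&(W[...,2]<.053)
    if k.sum()>100: print(c.round(4),lid(W,c,.042,.053,.0545))
o=robot.get_obs();print(o["tool_pos"],o["ee_rot"],o["width"])
p=o["tool_pos"]
for lo,hi in [(.215,.24),(.24,.27)]:
    print(lid(W,p,lo,hi,.04))
E
```

```text
time: 29.05
tool_pos: [0.6053, -0.0933, 0.2677]
ee_rot: [3.138, 0.002, 1.567]
wrist_force: [0.9, 0.8, -1.6]
width: 0.0352
finger_force: 29.6
time: 29.85
tool_pos: [0.5234, 0.2143, 0.2653]
ee_rot: [-3.14, 0.001, 1.571]
wrist_force: [0.5, -0.5, -0.5]
width: 0.0353
finger_force: 29.6
time: 30.25
tool_pos: [0.5192, 0.2335, 0.2659]
ee_rot: [-3.141, 0.001, 1.569]
wrist_force: [0.6, -0.8, -0.9]
width: 0.0355
finger_force: 29.6
[0.5189 0.2345] (3654, array([0.5177, 0.244 ]), array([0.1004, 0.0844]), array([0.519 , 0.2343]), 54.3)
[0.6146 0.1844] (993, array([0.6108, 0.2053]), array([0.0992, 0.0633]), array([0.6126, 0.1864]), 52.5)
[0.4688 0.1388] (604, array([0.446 , 0.1582]), array([0.0615, 0.0684]), array([0.4504, 0.1552]), 46.1)
[0.51936189 0.2333183  0.26600762] [-3.14112955e+00  6.94327387e-04  1.56897825e+00] 0.0354333317694725
(150, array([0.5173, 0.2528]), array([0.03  , 0.0079]), array([0.5173, 0.2484]), 15.9)
(1290, array([0.5191, 0.2493]), array([0.0405, 0.0159]), array([0.5194, 0.2433]), 22.1)
```

View pics/w8.png

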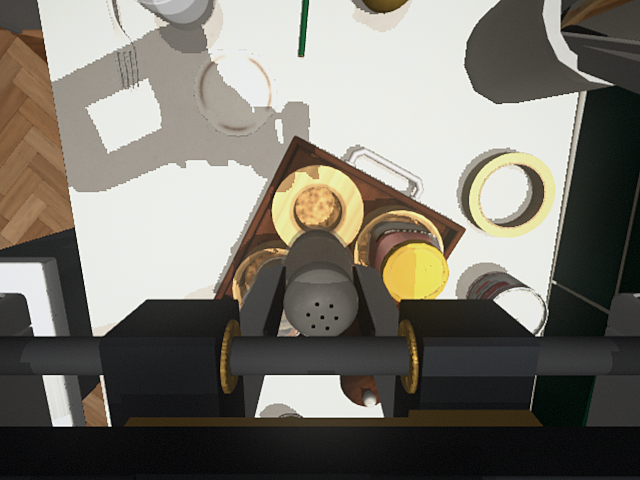

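The wrist view shows the salt held upright over the narrow cup (316,205), within 1 mm. The body path is clear.

```bash
python3 -m crank '[[0.8,[0,0,0.03],[0,0,0]],[0.8,[0,0,0.045],[0,0,0]],[0.8,[0,0,0.045],[0,0,0]],[0.8,[0,0,0.035],[0,0,0]],[0.8,[0,0,0.015],[0,0,0]],[0.8,[0,0,0],[0,0,0]],[0.8,[0,0,0],[0,0,0]]]'
python3 -m crank '[[0.8,[0,0,0.01],[0,0,0]],[0.8,[0,0,0.01],[0,0,0]],[0.8,[0,0,0.008],[0,0,0]],[0.8,[0,0,0.005],[0,0,0]],[0.8,[0,0,0],[0,0,0]],[0.8,[0,0,0],[0,0,0]]]'
```

```text
time: 31.0
tool_pos: [0.5205, 0.2344, 0.0982]
ee_rot: [3.139, -0.001, 1.57]
wrist_force: [-0.3, 1.0, -0.4]
width: 0.0352
finger_force: 29.6
time: 31.6
tool_pos: [0.5191, 0.2345, 0.0632]
ee_rot: [-3.141, 0.0, 1.571]
wrist_force: [-0.5, 0.5, -1.1]
width: 0.0356
finger_force: 29.6
```

```bash
python3 -m crank '[[0.8,[0,0,0.003],[0,0,0]],[0.8,[0,0,0.001],[0,0,0]],[0.8,[0,0,0],[0,0,0]],[0.8,[0,0,0],[0,0,0]]]';python3 -m crank '[[0.8,[0,0,0.001],[0,0,0]],[0.8,[0,0,0],[0,0,0]]]';python3 -m crank '[[0.8,[0,0,0.0008],[0,0,0]],[0.8,[0,0,0],[0,0,0]]]'
```

```text
time: 32.0
tool_pos: [0.5192, 0.2345, 0.0594]
ee_rot: [3.141, 0.0, 1.571]
wrist_force: [0.9, -0.3, -0.7]
width: 0.0352
finger_force: 29.6
time: 32.2
tool_pos: [0.5191, 0.2345, 0.0583]
ee_rot: [-3.142, 0.0, 1.571]
wrist_force: [-0.3, 0.2, -0.4]
width: 0.0353
finger_force: 29.6
time: 32.4
tool_pos: [0.5191, 0.2344, 0.0575]
ee_rot: [-3.141, 0.0, 1.571]
wrist_force: [0.2, -0.5, -1.7]
width: 0.0356
finger_force: 29.6
```

```bash
python3 -m crank '[[0.8,[0,0,0.0006],[0,0,0]],[0.8,[0,0,0],[0,0,0]]]';python3 -m crank '[[0.8,[0,0,0.0006],[0,0,0]],[0.8,[0,0,0],[0,0,0]]]'
```

```text
time: 32.6
tool_pos: [0.5192, 0.2345, 0.0572]
ee_rot: [3.141, 0.0, 1.571]
wrist_force: [-1.3, -0.4, 0.3]
width: 0.0355
finger_force: 29.7
time: 32.8
tool_pos: [0.5192, 0.2345, 0.0571]
ee_rot: [3.141, -0.0, 1.571]
wrist_force: [-1.5, -1.3, 5.0]
width: 0.0357
finger_force: 30.0
```

```bash
python3 -m crank '[[0.4,[0,0,0],[0,0,0]],[0.4,[0,0,0],[0,0,0]],[0.4,[0,0,0],[0,0,0]],[0.4,[0,0,-0.015],[0,0,0]],[0.4,[0,0,-0.035],[0,0,0]],[0.4,[0,0,-0.045],[0,0,0]],[0.4,[0,0,-0.045],[0,0,0]],[0.4,[0,0,-0.045],[0,0,0]]]'
python3 -m crank '[[0.4,[-0.04,0,-0.04],[0,0,0]],[0.4,[-0.045,-0.02,0],[0,0,0]],[0.4,[-0.045,-0.02,0],[0,0,0]],[0.4,[-0.045,-0.02,0],[0,0,0]],[0.4,[-0.045,-0.02,0],[0,0,0]],[0.4,[-0.045,-0.02,0],[0,0,0]],[0.4,[0,0,0],[0,0,0]],[0.4,[0,0,0],[0,0,0]]]'
python3 - <<'E'
from h import *
t=vision.snapshot("top");W=cloud(t)
for n,p,lo,hi in [("jam",(.6146,.184),.108,.13),("clip",(.469,.139),.12,.145),("mill",(.5637,.089),.165,.19),("salt",(.519,.2345),.085,.11),("spice",(.555,-.382),.09,.12),("tin",(.478,-.101),.06,.08)]:
    try:
        k=(np.hypot(W[...,0]-p[0],W[...,1]-p[1])<.02);print(n,lid(W,p,lo,hi),np.nanpercentile(W[k][:,2],95).round(4))
    except Exception as e: print(n,e)
s=vision.snapshot("scene");im=s["color"][200:420,140:360];cv2.imwrite("pics/s9.png",cv2.resize(im[...,::-1],None,fx=2.6,fy=2.6,interpolation=cv2.INTER_CUBIC))
E
```

```text
time: 33.6
tool_pos: [0.5189, 0.2345, 0.2443]
ee_rot: [3.14, -0.0, 1.571]
wrist_force: [-0.3, 0.0, -0.1]
width: 0.0565
finger_force: 0.0
time: 34.4
tool_pos: [0.419, -0.0265, 0.2779]
ee_rot: [3.139, -0.0, 1.568]
wrist_force: [0.8, 0.8, -0.4]
width: 0.0564
finger_force: 0.0
jam (798, array([0.6143, 0.1839]), array([0.0619, 0.0617]), array([0.6149, 0.1839]), 33.4) 0.1239
clip (757, array([0.471, 0.14 ]), array([0.0591, 0.0595]), array([0.4731, 0.1417]), 34.5) 0.1368
mill (179, array([0.5656, 0.0886]), array([0.0292, 0.0328]), array([0.5649, 0.0872]), 18.2) 0.1777
salt (210, array([0.5201, 0.2337]), array([0.0315, 0.0328]), array([0.5202, 0.2345]), 18.0) 0.1004
spice (318, array([ 0.5558, -0.3826]), array([0.0386, 0.0384]), array([ 0.5559, -0.3828]), 20.6) 0.1068
tin (444, array([ 0.4785, -0.1019]), array([0.0525, 0.0523]), array([ 0.4784, -0.1011]), 28.2) 0.0724
```

View pics/s9.png

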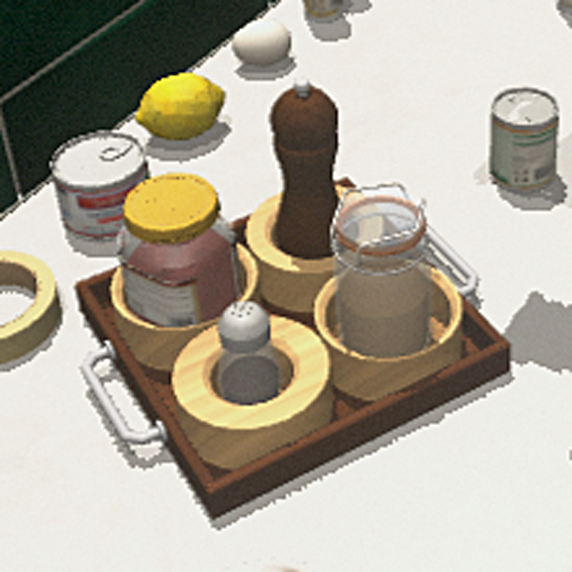

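The picture shows all four upright in the right cups: jam (170,240), mill (305,170), clip jar (385,280) and salt (245,350). Their heights match items resting on the cup floors, and the bystanders have not moved. Handing in.

```bash
python3 -c "
from bench import robot
print(robot.close_job())"
```

```text
the job is handed in; nothing more can be done
None
```

I handed the job in: the jam jar and clip-top jar stand upright in the two wide cups, the pepper mill in the middle cup and the salt shaker in the narrow one, all down on the cup floors, with the spice jar and tin unmoved, after about 34 s of the 120 s.

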